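# Spread a snap ring over the rock lap's spindle and hold it at the groove

## Robot

A 6-joint arm with a two-finger parallel gripper is mounted at the origin on the work surface. World frame = base frame: x ahead of the robot, y to its left, z up, the work surface at z = 0. Lengths are in mm, angles in rad, forces in N, time in s.
With the tool pointing down it reaches from about 425 to 950 mm from the base axis. Payload 3.5 kg.
Tool frame: the origin (TCP) lies at the very end of the fingers, on their centre line; the grasp point (between the pads) lies 19 mm behind it (r.pinch_z is the distance from the TCP to the grasp point, in mm); z points along the fingers, y is the line along which they close (so a half turn about z gives the same grasp; the last joint's range is limited). The gripper opens to 85 mm and grips with 20 to 120 N. Pads are 22 mm wide; open, the fingers measure 114 mm over their backs; the gripper's body (76 mm by 85 mm) begins 54 mm behind the grasp point. The pads swing forward as they close: fully open they stand 13 mm farther back than shut.
Start: joints at [1.043, 0.286, 1.577, -0, 1.279, -0.15], TCP at [248.955, 627.398, 231.325] pointing down, gripper open.
Joint ranges: [-2.77, 2.77], [-0.9, 2.22], [0.21, 2.48], [-1.53, 4.67], [0.24, 2.81], [-2.84, 2.84]. Speed limits (rad/s): [2.79, 2.79, 3.14, 3.14, 3.14, 3.14].

## Interface

Orientations are given as a unit quaternion [w, x, y, z].
In Python, from rig import r gives the robot as it stands. The module is installed in compiled form; this text tells all that it offers.
- The arm moves only by the tool send_rows, never from a script. Its argument "series" is a list of rows, each a list of 7 numbers: the shift along the world's x, y, z scaled (see below), then the turn, a rotation vector about the world's x, y, z scaled (see below), then the closure, from -1 (fully open) to 1 (shut), so that 0 is half open. In form: [[tx, ty, tz, rx, ry, rz, hand], ...]. A call has 1 to 12 rows; each row shifts and turns the commanded pose from where the row before left it; what a row does not reach is not made up. The controller multiplies each number of a shift by 5 cm and each number of a turn by pi/4 rad. A row lasts 1/10 s, in which the tool goes at most 50 mm and 8.59 degrees, less where a joint would pass 70% of its speed; a pose out of reach is approached as far as the arm can. A call with a number of a shift or a turn outside -1 to 1 is refused whole. A call with a gripper value outside its range is refused whole. The fingers move at their own pace and stop on an object; "newtons" is the grip in N (left out, the last holds). Time passes only in rows, so rows that do not move let the fingers close. It gives the time, the measured TCP pose, the force, the opening and the grip force at its end, in the units of the state.
- r.get_state(): the state, without advancing time (a new reading comes with each control period).
- r.read_camera(name): name is "scene" or "top" or "wrist"; returns a dict with "image" (420x560x3 uint8, red, green, blue), "depth" (420x560 float32, mm along the optical axis (not along the pixel's ray), 0 where there is no reading), "mtx" (3x3 intrinsics, pixels), "T" (4x4, takes a point from camera to world coordinates). Camera axes: x right, y down, z forward; pixel columns grow to the right and rows downward; lengths in mm; the calibration is good to about 2 mm. The wrist camera is an equidistant fisheye: a pixel r from the principal point sees the ray r / f radians off the axis. A picture is of the moment at which its call begins.
- r.hand_in(): hands the job in; it is judged then, once.
The state is a dict: "time_s": time; "qpos": joint angles; "qd": joint speeds; "joint_torque": joint torques, N m; "tool_pos": TCP position; "eef_rot": TCP orientation; "wrist_force": force on the tool from outside, world axes, zero at the start; "wrist_torque": the same for the moment, N m; "finger_gap": finger opening in mm; "gripper_force": force on a finger pad.
Only numpy, scipy, OpenCV 4.12 (cv2) and the standard library are available. Lean on these libraries where they do the work, as an engineer would, in place of code of your own. Each camera call takes 0.05 s, during which the arm holds its last target. There are 200 camera calls.

## Task

Make the rock-polishing machine safe first: press its red stop button fully down and let it come up again. Then take the snap-ring pliers out of their stand by the two red handles, squeezing the handles right together so that the snap ring on the tips is spread, and slide the ring down over the machine's upright spindle until it is level with the middle of the black groove, upright and not rubbing hard on the spindle. Finish while still holding the pliers there with the ring spread, and leave the other things on the bench where they are.

Things in the scene. Friction and masses are not known exactly. Their poses are not given: they have to be found in the camera images.
- lap: Green rock-polishing machine, fixed, 240 (x) x 320 (y) mm, deck 55 mm high, on either side of the bench; origin under its centre, z up. Spindle axis at x 0, y -45: grey pan (radius 100, top z 63), steel disc (radius 85, top z 75), brass washer (radius 22, top z 79). Red stop button in yellow collar at x 0, y 115; the flat green button at x -75, y 115 does not move and is not used.
- groove (a point): Point on the spindle's axis at mid-height of its black groove, z up; 97 mm above the bench. The spindle is 25 mm in diameter and its top is 26.5 mm above this point; the groove is 9 mm tall (4.5 mm above and below this point) and 21 mm in diameter. The brass washer's top is 18 mm below this point.
- stop_top (a point): Centre of the top of the red stop button (32 mm in diameter), 73 mm above the bench when up; it is pressed straight down.
- stop (a joint): Travel of the red stop button, m: 0 up, 0.006 fully down (takes 5 N); a spring brings it back up.
- stand: Light grey fork stand fixed to the bench, base plate 120 x 100 x 10 mm (from x -50 to +70), origin at its underside below the pliers' axis. Two posts at y +-30 mm (28 x 10 mm, 75 mm high, with small lips to 81 mm fore and aft) carry the pliers' crossbar. The pliers are lifted straight up out of it.
- pliers: Snap-ring pliers upright in the stand, tips down, about 0.2 kg. Origin on the tool axis at the ring's mid-plane, 33 mm above the bench; z up, y along the squeeze, x towards the ring's centre. Dark crossbar 16 (x) x 72 (y) mm at z 42-48, pivot plates to z 60, red handles z 64-118, 18 mm wide in x. Keep fingertips above z 62. Tips end 3 mm below the origin.
- handles_mid (a point): Point midway between the two red handles at pliers z 92 mm, a good height to grip; axes as the pliers. Over their outer faces the handles measure 38 mm fully squeezed (faces then parallel) and, relaxed, about 50 mm here and 57 mm at the top.
- lever_l (a joint): Angle of the left handle, rad: 0 relaxed, 0.14 fully squeezed against its stop, ring fully spread; the right handle moves equally the other way. A spring pushes the handles apart, up to about 8 N on each handle when fully squeezed.
- ring_center (a point): Centre of the brass snap ring, at pliers x 19 mm, y 0, z 0; axes as the pliers. The ring is 3 mm thick, square to the tool, and stays on the tips. Fully spread it is 30 mm inside, 36 mm outside; relaxed only about 22 mm across, too narrow for the 25 mm spindle. It may go on from any direction round the spindle.
- rock_pink: Bystander: reddish-pink rock sample, 36 mm wide, 24 mm high, on the bench close in front of the stand (robot side); origin under its centre.
- lens: Bystander: black hand lens lying flat, about 118 mm long along its y, 8 mm high, on the bench behind the stand; origin at its underside.
- washer: Bystander: loose brass washer, 34 mm across, 4 mm thick, lying on the machine's deck beyond the stop button.
- grit_jar: Bystander: jar of grit with blue lid, 64 mm wide, 85 mm high, on the left part of the bench; origin under its centre.
- brush: Bystander: small brush, 170 mm long, lying on the right part of the bench.
Mind the look-alikes: they are no part of the job. Leave any green or turquoise look-alike of the pliers alone.

How it is judged:
By the outcome, as a careful person would: the job done as asked, in the order asked, and still so for the second after the job is handed in, while the arm keeps its last pose, push and grip.
It also fails if it takes over 54 s, if anything falls off the work surface, if the arm or the gripper's body presses on something with over 40 N, if the wrist force passes 120 N, or if a joint passes its speed limit or range.

## Working session

There is one attempt and no reset: what is moved stays moved. The work goes in short steps, Python scripts to look and compute and a tool call to move; the robot and the scene stay as the last step left them, time stands still between calls to the robot, and variables do not carry over. Pictures are saved under pics/ and viewed, at most 10 in all, crops included, and the job is handed in when it is done.

Besides the shell and the picture viewer there is one more tool, called after "Call:" as name(argument=value, ...), one argument or row to a line, values as JSON. send_rows: Moves the arm, as the interface text tells. Shifts and turns lie within -1 to 1; 1 stands for 5 cm of shift or pi/4 rad of turn. Its arguments: {"type":"object","properties":{"series":{"type":"array"},"newtons":{"type":"number"}},"required":["series"]}

```bash
mkdir -p pics
cat > h.py <<'E'
import numpy as np, cv2
from rig import r
def cam(n):
    c=r.read_camera(n); np.savez(f'/tmp/{n}.npz',**{k:c[k] for k in('image','depth','mtx','T')}); return c
def load(n): return np.load(f'/tmp/{n}.npz')
def pt(c,u,v,d=None):
    K=c['mtx']; d=c['depth'][int(v),int(u)] if d is None else d
    p=np.array([(u-K[0,2])/K[0,0]*d,(v-K[1,2])/K[1,1]*d,d,1]); return (c['T']@p)[:3]
def cloud(c):
    K=c['mtx'];d=c['depth'];v,u=np.mgrid[:d.shape[0],:d.shape[1]]
    P=np.stack([(u-K[0,2])/K[0,0]*d,(v-K[1,2])/K[1,1]*d,d,np.ones_like(d)],-1); return (P@c['T'].T)[...,:3]
def save(img,n): cv2.imwrite(f'pics/{n}.png',img[...,::-1])
E
python3 - <<'E'
from h import *
a=cam('scene');b=cam('top')
save(cv2.resize(a['image'],(800,600)),'s0');save(cv2.resize(b['image'],(800,600)),'t0')
for c in(a,b):print(c['T'].round(2),c['mtx'])
print(r.get_state())
E
```

```text
[[ 6.80000e-01  4.10000e-01 -6.10000e-01  1.54986e+03]
 [ 7.30000e-01 -4.00000e-01  5.60000e-01 -9.55560e+02]
 [-1.00000e-02 -8.20000e-01 -5.70000e-01  1.08925e+03]
 [ 0.00000e+00  0.00000e+00  0.00000e+00  1.00000e+00]] [[525.1959302    0.         280.9787996 ]
 [  0.         525.1959302  218.21330085]
 [  0.           0.           1.        ]]
[[ 3.00000e-02 -1.00000e+00  5.00000e-02  4.50010e+02]
 [-1.00000e+00 -3.00000e-02 -0.00000e+00 -1.28300e+01]
 [ 0.00000e+00 -5.00000e-02 -1.00000e+00  1.23318e+03]
 [ 0.00000e+00  0.00000e+00  0.00000e+00  1.00000e+00]] [[447.61249754   0.         281.03817633]
 [  0.         447.61249754 206.87060131]
 [  0.           0.           1.        ]]
{'time_s': 0.1, 'qpos': array([ 1.04296054e+00,  2.87134408e-01,  1.57802131e+00, -6.61010568e-06,
        1.27860272e+00, -1.50024137e-01]), 'qd': array([-0.00060922, -0.00180079, -0.00368558,  0.00020203,  0.0013762 ,
       -0.00135706]), 'joint_torque': array([ 1.10165078e-03, -4.07300484e+01, -2.93696845e+01, -1.16612355e-04,
        3.44724147e-03,  1.03458814e-05]), 'tool_pos': array([248.68727589, 626.88340383, 230.05230245]), 'eef_rot': array([-3.57052741e-04,  1.87783250e-01,  9.82209895e-01, -1.02233582e-03]), 'wrist_force': array([-0.11627728,  0.58933638,  0.03788599]), 'wrist_torque': array([-0.00339444, -0.02569056, -0.03411867]), 'gripper_force': 0.0, 'finger_gap': 85.68452839837708}
```

View pics/s0.png

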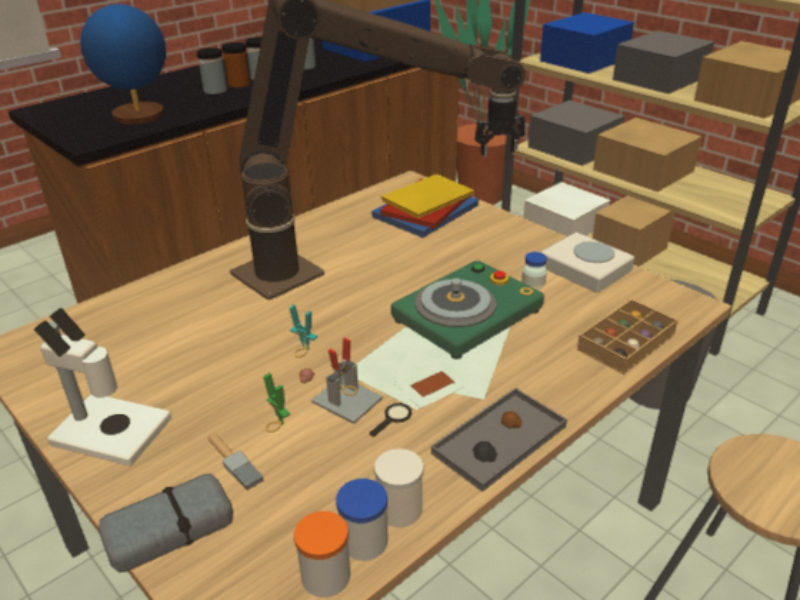

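View pics/t0.png

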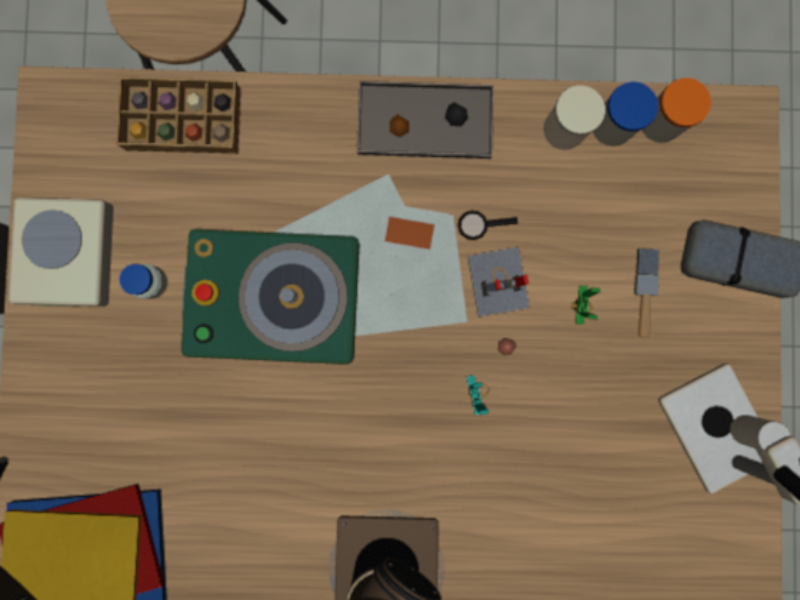

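Overview: machine to the left (stop at (204,292), spindle at (291,296) in the top view), stand at (498,282) with red handles at (500,285) and (521,281). Next I measure these points from depth.

Run:
```python
from h import *
S=1.42857
b=load('top');a=load('scene')
for n in('top','scene'):
    c=load(n);P=cloud(c);I=c['image'].astype(int);R,G,B=I[...,0],I[...,1],I[...,2]
    red=(R>130)&(G<60)&(B<60)&(P[...,0]>200)&(P[...,2]<250)
    k,l,st,ce=cv2.connectedComponentsWithStats(red.astype('uint8'))
    for i in range(1,k):
        if st[i,4]>8:
            q=P[l==i]; print(n,ce[i].round(1),st[i],np.median(q,0).round(1),q.min(0).round(0),q.max(0).round(0))
P=cloud(b)
# spindle top
m=(P[...,2]>112)&(P[...,2]<135)&(abs(P[...,1]-pt(b,291/S,296/S)[1])<40)&(abs(P[...,0]-pt(b,291/S,296/S)[0])<40)
print('spin',m.sum(),P[m].mean(0),P[m].min(0),P[m].max(0))
# disc ring fit z 72-78
s=pt(b,291/S,296/S)
m=(abs(P[...,2]-75)<3)&(np.hypot(P[...,0]-s[0],P[...,1]-s[1])<95)
ct,ax=cv2.minEnclosingCircle(P[m][:,:2].astype('float32'));print('disc',ct,ax,P[m].mean(0))
# stop ring & machine rect
m=(abs(P[...,2]-55)<4)&(np.hypot(P[...,0]-s[0],P[...,1]-s[1])<330)
print('lap rect',cv2.minAreaRect(P[m][:,:2].astype('float32')))
s=pt(b,498/S,300/S)
print(s)
m=(P[...,2]>5)&(P[...,2]<15)&(np.hypot(P[...,0]-s[0],P[...,1]-s[1])<110)&(b['image'].max(-1).astype(int)-b['image'].min(-1)<25)
print('base',m.sum(),cv2.minAreaRect(P[m][:,:2].astype('float32')))
cc=b['image'][150:240,310:400];save(cv2.resize(cc,(600,600),interpolation=2),'t1')
c2=a['image'][225:300,205:280];x=cv2.resize(c2,(600,600),interpolation=2);save(x,'s1')
```

```text
top [367.7 195.3] [367 193   3   6  11] [ 543.4 -226.3  150.4] [ 536. -229.  147.] [ 548. -224.  153.]
top [348.2 198.4] [347 196   3   6  13] [ 535.  -178.7  148.3] [ 528. -182.  145.] [ 540. -176.  152.]
top [142.  204.1] [137 199  11  11  96] [511.5 343.1  76.5] [499. 328.  64.] [525. 357.  82.]
scene [349.2 191.6] [346 190   7   4  24] [510.5 338.3  74.2] [501. 327.  69.] [525. 354.  81.]
spin 81 [508.73914613 181.4074284  123.51576621] [497.72051953 169.73418628 117.44711602] [520.49881537 192.29943258 128.23009306]
disc (509.12347412109375, 182.0980682373047) 85.21147918701172 [508.6609746  182.43277921  75.12453141]
lap rect ((510.5034484863281, 271.63323974609375), (406.343505859375, 236.03282165527344), 88.80728149414062)
[ 513.06932883 -201.86003492   10.30803907]
base 1211 ((542.8828125, -170.12228393554688), (120.34490203857422, 166.29193115234375), 12.518050193786621)
```

View pics/t1.png

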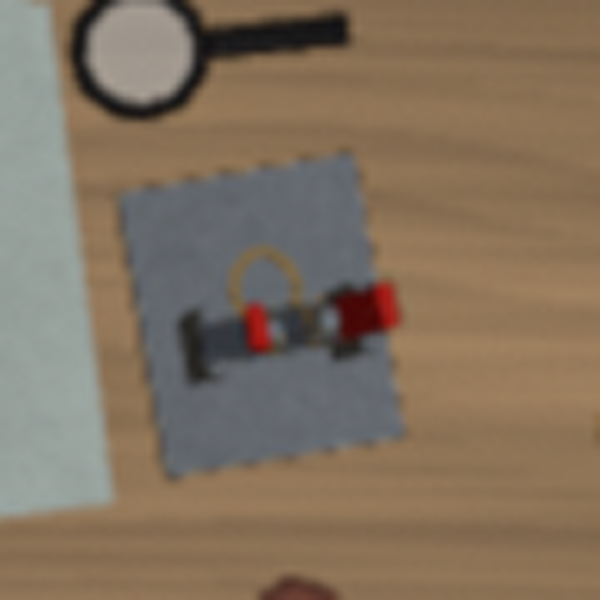

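Run:
```python
from h import *
b=load('top')
K,T=b['mtx'],b['T']
def at(u,v,z):
    d=(T[:3,:3]@np.array([(u-K[0,2])/K[0,0],(v-K[1,2])/K[1,1],1])); t=(z-T[2,3])/d[2]; return T[:3,3]+d*t
cs=np.array([at(310+x/6.667,150+y/6.667,10) for x,y in((122,190),(352,153),(405,435),(168,477))])
print(cs.round(1), cs.mean(0)); e=[cs[0]-cs[1],cs[3]-cs[2]]; f=[cs[1]-cs[2],cs[0]-cs[3]]
print([np.degrees(np.arctan2(-q[0],q[1])) for q in e],[np.degrees(np.arctan2(q[1],q[0])) for q in f])
th=np.mean([np.arctan2(-q[0],q[1]) for q in e]+[np.arctan2(q[1],q[0]) for q in f])
print('th',np.degrees(th),'origin',cs.mean(0)[:2]-10*np.array([np.cos(th),np.sin(th)]))
for x,y in((257,327),(388,305)):print('handle',at(310+x/6.667,150+y/6.667,151))
print('ring',at(310+265/6.667,150+282/6.667,33))
# lap
s=at(142,204.1,73);print('stop',s)
```

```text
[[ 598.3 -144.6   10. ]
 [ 616.1 -239.3   10. ]
 [ 500.2 -262.8   10. ]
 [ 480.6 -165.8   10. ]] [ 548.80345048 -203.11733366   10.        ]
[np.float64(10.638902814064444), np.float64(11.472683500909136)] [np.float64(11.480130748639363), np.float64(10.182117460714625)]
th 10.943458631081892 origin [ 538.98530046 -205.01573566]
handle [ 532.40078181 -179.53647247  151.        ]
handle [ 541.64068942 -227.10324333  151.        ]
ring [ 559.68003401 -200.63902366   33.        ]
stop [511.58179852 344.00556141  73.        ]
```

Call:
send_rows(
  series=[
    [0.525, -0.57, -0.2, 0, 0, 0, 1],
    [0.525, -0.57, -0.2, 0, 0, 0, 1],
    [0.525, -0.57, -0.2, 0, 0, 0, 1],
    [0.525, -0.57, -0.2, 0, 0, 0, 1],
    [0.525, -0.57, -0.2, 0, 0, 0, 1],
    [0.525, -0.57, -0.2, 0, 0, 0, 1],
    [0.525, -0.57, -0.2, 0, 0, 0, 1],
    [0.525, -0.57, -0.2, 0, 0, 0, 1],
    [0.525, -0.57, -0.2, 0, 0, 0, 1],
    [0.525, -0.57, -0.2, 0, 0, 0, 1],
    [0, 0, 0, 0, 0, 0, 1],
    [0, 0, 0, 0, 0, 0, 1],
  ],
  newtons=40,
)

```text
time_s: 1.3
tool_pos: [511.4, 341.6, 130.4]
eef_rot: [-0.001, 0.189, 0.982, -0.0]
wrist_force: [0.3, 0.8, -0.9]
finger_gap: -0.0
gripper_force: 0.0
```

Call:
send_rows(
  series=[
    [0, 0, -0.5, 0, 0, 0, 1],
    [0, 0, -0.4, 0, 0, 0, 1],
    [0, 0, -0.1, 0, 0, 0, 1],
    [0, 0, -0.06, 0, 0, 0, 1],
    [0, 0, -0.05, 0, 0, 0, 1],
    [0, 0, -0.04, 0, 0, 0, 1],
    [0, 0, -0.04, 0, 0, 0, 1],
    [0, 0, -0.02, 0, 0, 0, 1],
    [0, 0, 0, 0, 0, 0, 1],
  ],
)

```text
time_s: 2.2
tool_pos: [511.8, 343.2, 71.8]
eef_rot: [0.0, 0.188, 0.982, 0.001]
wrist_force: [-3.1, 3.1, 5.1]
finger_gap: 0.1
gripper_force: 2.2
```

Call:
send_rows(
  series=[
    [0, 0, -0.04, 0, 0, 0, 1],
    [0, 0, -0.04, 0, 0, 0, 1],
    [0, 0, 0, 0, 0, 0, 1],
  ],
)

```text
time_s: 2.5
tool_pos: [512.0, 343.2, 70.8]
eef_rot: [-0.0, 0.188, 0.982, 0.0]
wrist_force: [-7.7, -0.6, 18.8]
finger_gap: 0.1
gripper_force: 9.2
```

Run:
```python
from h import *
w=cam('wrist');a=cam('scene')
x=np.hstack([cv2.resize(w['image'][60:360,130:430],(400,400)),cv2.resize(a['image'][150:240,300:390],(400,400),interpolation=2)])
save(x,'p1'); print(w['T'].round(2),w['mtx'])
```

```text
[[ 3.7000e-01  8.9000e-01  2.7000e-01  4.4384e+02]
 [ 9.3000e-01 -3.5000e-01 -1.1000e-01  3.7031e+02]
 [-0.0000e+00  2.9000e-01 -9.6000e-01  2.1390e+02]
 [ 0.0000e+00  0.0000e+00  0.0000e+00  1.0000e+00]] [[325.1922621    0.         277.44862687]
 [  0.         325.1922621  209.40861125]
 [  0.           0.           1.        ]]
```

View pics/p1.png

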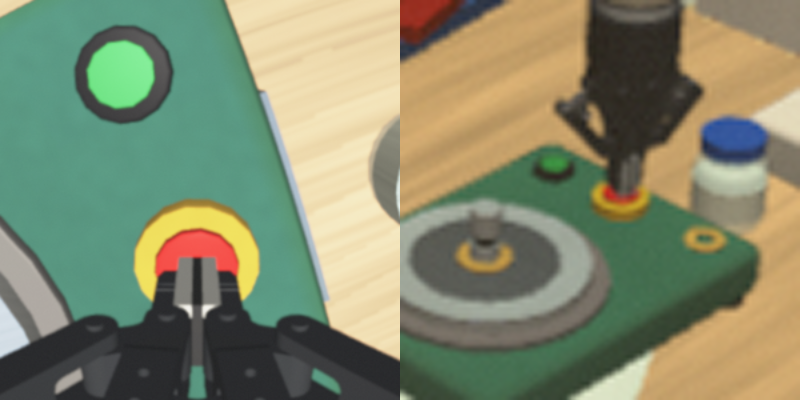

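```bash
cat >> h.py <<'E'
def fcloud(c):
    K=c['mtx'];d=c['depth'];v,u=np.mgrid[:d.shape[0],:d.shape[1]]
    x=(u-K[0,2])/K[0,0];y=(v-K[1,2])/K[1,1];t=np.hypot(x,y)+1e-9;k=np.tan(t)/t
    P=np.stack([x*k*d,y*k*d,d,np.ones_like(d)],-1); return (P@c['T'].T)[...,:3]
E
python3 - <<'E'
from h import *
w=load('wrist');P=fcloud(w);I=w['image'].astype(int)
red=(I[...,0]>200)&(I[...,1]<100)&(I[...,2]<100);yel=(I[...,0]>200)&(I[...,1]>180)&(I[...,2]<130)
red[:,:200]=0;yel[:,:200]=0
gr=(I[...,1]>200)&(I[...,0]<170)&(I[...,2]<170); deck=(I[...,1]>130)&(I[...,0]<100)&(I[...,2]<150)
for n,m in(('red',red),('yel',yel),('gr',gr),('deck',deck)):
    q=P[m];q=q[q[:,2]>20];print(n,len(q),q.mean(0).round(1),np.percentile(q,[2,25,50,75,98],axis=0).round(1).tolist())
q=P[yel];c,rad=cv2.minEnclosingCircle(q[:,:2].astype('float32'));print(c,rad)
E
```

```text
red 1153 [501.3 347.3  71.9] [[494.6, 332.2, 69.4], [498.1, 340.4, 70.6], [500.9, 348.2, 71.1], [504.1, 354.1, 71.6], [512.0, 358.8, 78.1]]
yel 2468 [511.  352.6  66.9] [[486.6, 322.4, 34.2], [492.3, 333.9, 66.9], [498.7, 352.7, 67.4], [509.3, 361.3, 67.8], [815.1, 495.4, 68.6]]
gr 1882 [434.2 346.1  66. ] [[424.0, 335.8, 64.1], [429.6, 341.5, 65.1], [434.2, 346.1, 65.5], [438.8, 350.6, 65.9], [444.3, 356.2, 66.8]]
deck 48920 [451.9 324.1  55.8] [[394.1, 219.1, 52.0], [415.5, 294.6, 54.8], [448.3, 323.8, 55.4], [478.7, 366.2, 55.8], [548.5, 385.4, 56.9]]
(633.9720458984375, 438.8292541503906) 202.1061553955078
```

Call:
send_rows(
  series=[
    [-0.04, 0.02, 0, 0, 0, 0, 1],
    [0, 0, -0.02, 0, 0, 0, 1],
    [0, 0, 0, 0, 0, 0, 1],
    [0, 0, 0, 0, 0, 0, 1],
  ],
)

```text
time_s: 3.0
tool_pos: [512.0, 343.3, 70.8]
eef_rot: [0.002, 0.187, 0.982, 0.0]
wrist_force: [-5.6, -3.7, 19.6]
finger_gap: 0.5
gripper_force: 9.7
```

Run:
```python
from h import *
for n in('top','scene'):
    c=load(n) if n=='top' else None
    if c is None: continue
    P=cloud(c);I=c['image'].astype(int);m=np.hypot(P[...,0]-510,P[...,1]-343)<35
    red=m&(I[...,0]>150)&(I[...,1]<60)
    red=cv2.erode(red.astype('uint8'),np.ones((3,3)))>0
    yel=m&(I[...,0]>150)&(I[...,1]>110)&(I[...,2]<90)
    dk=(np.hypot(P[...,0]-510,P[...,1]-343)<60)&(I[...,1]>I[...,0]+25)
    for k,q in(('red',red),('yel',yel),('deck',dk)):print(n,k,q.sum(),np.median(P[q],0).round(1),P[q].mean(0).round(1),P[q][:,2].std())
```

```text
top red 52 [511.5 343.4  76.4] [511.3 343.4  76.2] 2.1035858649885117
top yel 0 [nan nan nan] [nan nan nan] nan
top deck 1100 [506.9 331.8  54.7] [509.6 334.9  54.7] 2.2853699613629037
  return _methods._mean(a, axis=axis, dtype=dtype,
  ret = um.true_divide(
<stdin>:10: RuntimeWarning: Mean of empty slice.
  ret = _var(a, axis=axis, dtype=dtype, out=out, ddof=ddof,
  arrmean = um.true_divide(arrmean, div, out=arrmean,
  ret = ret.dtype.type(ret / rcount)
```

Call:
send_rows(
  series=[
    [0, 0, -0.03, 0, 0, 0, 1],
    [0, 0, 0, 0, 0, 0, 1],
    [0, 0, 0.1, 0, 0, 0, 1],
    [0, 0, 0.3, 0, 0, 0, 1],
    [0, 0, 0.4, 0, 0, 0, 1],
    [0, 0, 0.3, 0, 0, 0, 1],
    [0, 0, 0, 0, 0, 0, 1],
  ],
)

```text
time_s: 3.7
tool_pos: [511.1, 343.8, 122.0]
eef_rot: [0.002, 0.188, 0.982, 0.001]
wrist_force: [0.7, -0.3, 0.1]
finger_gap: 0.0
gripper_force: 0.0
```

Run:
```python
from h import *
w=cam('wrist');P=fcloud(w);I=w['image'].astype(int)
red=(I[...,0]>180)&(I[...,1]<100)&(I[...,2]<100);yel=(I[...,0]>200)&(I[...,1]>180)&(I[...,2]<130)
near=np.hypot(P[...,0]-510,P[...,1]-344)<35
gr=(I[...,1]>200)&(I[...,0]<170)&(I[...,2]<170);deck=(I[...,1]>130)&(I[...,0]<100)&(I[...,2]<150)
for n,m in(('red',red&near),('yel',yel&near),('gr',gr),('deck',deck)):
    q=P[m];print(n,len(q),q.mean(0).round(1),np.percentile(q,[2,25,50,75,98],axis=0).round(1).tolist())
save(cv2.resize(w['image'],(800,600)),'p2');print(r.get_state()['tool_pos'],r.get_state()['wrist_force'])
```

```text
red 1679 [508.  344.7  77.3] [[495.3, 331.3, 75.9], [502.2, 338.6, 76.9], [508.0, 344.8, 77.4], [513.9, 350.7, 77.8], [521.1, 357.9, 78.6]]
yel 1289 [503.4 346.6  67.5] [[487.5, 322.9, 66.2], [492.6, 331.2, 67.1], [500.5, 350.3, 67.5], [512.8, 360.3, 67.9], [528.7, 365.7, 68.7]]
gr 789 [433.5 347.2  65.8] [[424.6, 338.6, 64.1], [429.2, 343.5, 65.1], [433.4, 347.2, 65.5], [437.7, 350.9, 66.0], [443.2, 355.5, 66.9]]
deck 445 [438.2 335.9  65.4] [[422.9, 87.0, 55.4], [430.8, 337.6, 64.8], [436.9, 340.0, 65.3], [441.9, 345.3, 65.9], [472.5, 357.0, 66.9]]
[510.18108341 343.49682059 120.38316349] [-0.42793113 -0.38115945 -0.60616658]
```

View pics/p2.png

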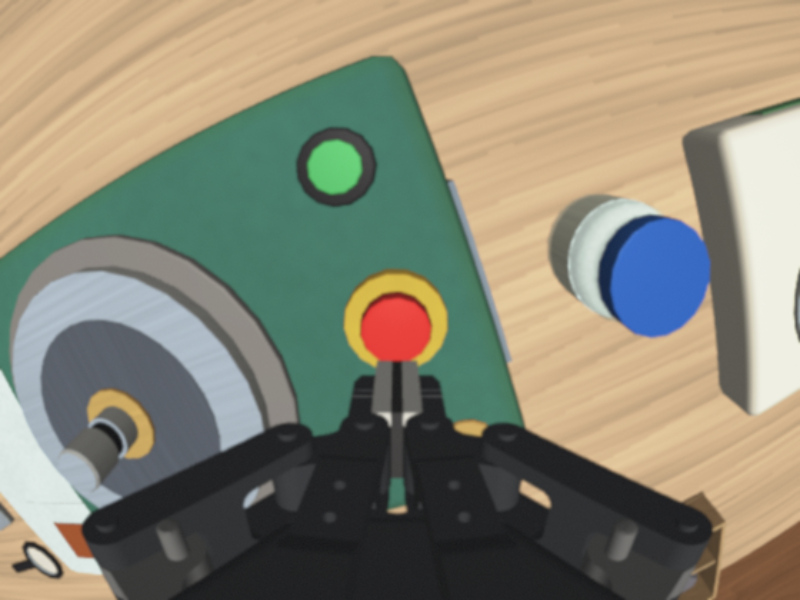

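The button rose back (red top 71 pressed → 77 released; centre (396,327)). Now to the pliers.

Call:
send_rows(
  series=[
    [0.05, -0.9, 0.3, 0, 0, 0, 1],
    [0.05, -0.9, 0.3, 0, 0, 0, 1],
    [0.05, -0.9, 0.3, 0, 0, 0, 1],
    [0.05, -0.9, 0.3, 0, 0, 0, 0],
    [0.05, -0.9, 0.3, 0, 0, 0, -1],
    [0.05, -0.9, 0, 0, 0, 0.18, -1],
    [0.05, -0.9, 0, 0, 0, 0.18, -1],
    [0.05, -0.9, 0, 0, 0, 0.18, -1],
    [0.05, -0.9, 0, 0, 0, 0.18, -1],
    [0.05, -0.9, 0, 0, 0, 0, -1],
    [0, -0.9, 0, 0, 0, 0, -1],
    [0, -0.9, 0, 0, 0, 0, -1],
  ],
)

```text
time_s: 4.95
tool_pos: [533.4, -193.3, 192.7]
eef_rot: [-0.001, -0.086, 0.996, 0.001]
wrist_force: [0.5, 0.0, 0.1]
finger_gap: 85.0
gripper_force: 0.0
```

Call:
send_rows(
  series=[
    [0, 0, 0, 0, 0, 0, -1],
    [0, 0, 0, 0, 0, 0, -1],
  ],
)

```text
time_s: 5.15
tool_pos: [533.5, -192.4, 192.7]
eef_rot: [-0.001, -0.085, 0.996, 0.001]
wrist_force: [-0.1, 0.2, -0.3]
finger_gap: 85.5
gripper_force: 0.0
```

Run:
```python
from h import *
w=cam('wrist');P=fcloud(w);I=w['image'].astype(int)
s=r.get_state();print(s['tool_pos'],s['eef_rot'],s['qpos'][5])
from scipy.spatial.transform import Rotation as Ro
q=s['eef_rot'];M=Ro.from_quat([*q[1:],q[0]]).as_matrix();print(M.round(3))
red=(I[...,0]>100)&(I[...,1]<0.4*I[...,0])&(I[...,2]<.4*I[...,0])&(np.hypot(P[...,0]-538,P[...,1]+204)<60)&(P[...,2]>90)
k,l,st,ce=cv2.connectedComponentsWithStats(red.astype('uint8'))
for i in range(1,k):
    if st[i,4]>60:
        q=P[l==i];print(ce[i],st[i],np.median(q,0).round(1))
        t=q[q[:,2]>145];print('top',len(t),t.mean(0).round(1),cv2.minAreaRect(t[:,:2].astype('float32')) if len(t)>5 else '')
save(cv2.resize(w['image'],(800,600)),'p3')
```

```text
[ 533.66302954 -191.29589304  192.90782823] [-1.05398123e-03 -8.57884969e-02  9.96312418e-01  8.87656818e-04] -2.2659249325252913
[[-0.985 -0.171 -0.002]
 [-0.171  0.985  0.002]
 [ 0.002  0.002 -1.   ]]
[230.51857585 228.39009288] [218 205  27  45 646] [ 537.3 -222.3  141.2]
top 269 [ 539.4 -225.2  149. ] ((539.9600219726562, -225.4027557373047), (15.962583541870117, 6.989724636077881), 7.5778489112854)
[298.67368421 234.80350877] [293 222  12  27 285] [ 530.1 -179.6  149.3]
top 285 [ 530.2 -179.5  149.1] ((530.989990234375, -179.3982696533203), (16.46160888671875, 6.90548038482666), 10.951650619506836)
```

View pics/p3.png

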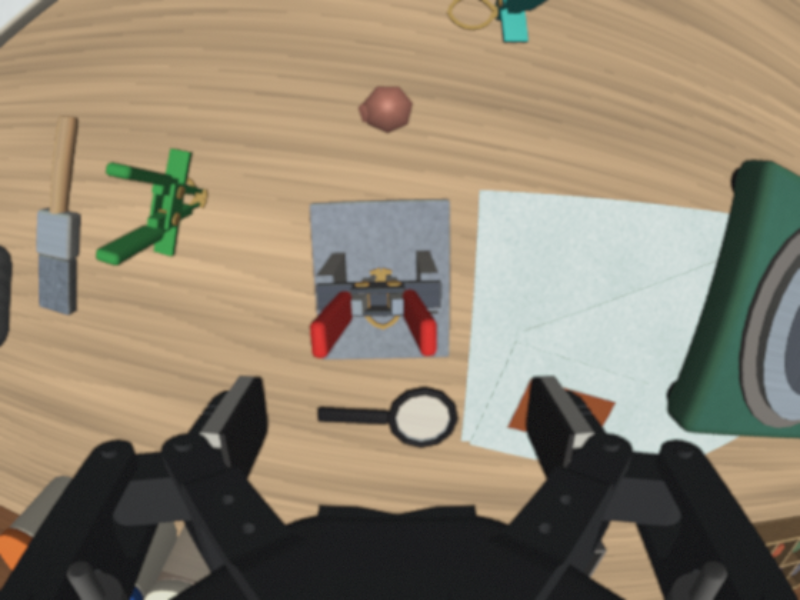

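Call:
send_rows(
  series=[
    [0.07, -0.23, -0.2, 0, 0, 0.026, -1],
    [0, 0, -0.4, 0, 0, 0, -1],
    [0, 0, 0, 0, 0, 0, -1],
    [0, 0, 0, 0, 0, 0, -1],
  ],
)

```text
time_s: 5.6
tool_pos: [537.5, -201.6, 163.7]
eef_rot: [-0.001, -0.097, 0.995, 0.001]
wrist_force: [1.2, -0.2, 0.6]
finger_gap: 85.4
gripper_force: 0.0
```

```bash
cat >> h.py <<'E'
from scipy.spatial.transform import Rotation as Ro
def mean_state(n=6):
    S=[]
    for _ in range(n):
        r.read_camera('wrist');S.append(r.get_state())
    p=np.mean([s['tool_pos'] for s in S],0);q=np.mean([s['eef_rot'] for s in S],0)
    M=Ro.from_quat([*q[1:],q[0]]).as_matrix()
    print('tcp',p.round(2),'std',np.std([s['tool_pos'] for s in S],0).round(2),'yaw',np.degrees(np.arctan2(-M[0,1],M[1,1])).round(2),'z',M[:,2].round(4),'F',np.mean([s['wrist_force'] for s in S],0).round(2),'gap',S[-1]['finger_gap'],'gf',S[-1]['gripper_force'],'t',S[-1]['time_s'])
    return p,M
def redtops(w,zmin):
    P=fcloud(w);I=w['image'].astype(int)
    red=(I[...,0]>100)&(I[...,1]<0.4*I[...,0])&(I[...,2]<.4*I[...,0])&(np.hypot(P[...,0]-538,P[...,1]+204)<60)&(P[...,2]>zmin)
    k,l,st,ce=cv2.connectedComponentsWithStats(red.astype('uint8'))
    for i in range(1,k):
        if st[i,4]>60: q=P[l==i];print(st[i],cv2.minAreaRect(q[:,:2].astype('float32')),q[:,2].max())
E
python3 - <<'E'
from h import *
mean_state();redtops(cam('wrist'),145)
E
```

```text
tcp [ 538.36 -202.78  165.24] std [0.14 0.37 0.3 ] yaw 11.1 z [ 1.2e-03 -6.0e-04 -1.0e+00] F [ 0.21 -0.43  0.08] gap 85.44670797757031 gf 0.0 t 5.9
[230 234  15  31 375] ((540.2750854492188, -225.28408813476562), (16.85919189453125, 7.079959869384766), 12.042129516601562) 151.10341910486153
[317 234  14  30 357] ((530.6157836914062, -179.35252380371094), (16.039993286132812, 6.954339027404785), 10.867815971374512) 151.36149252350512
```

Call:
send_rows(
  series=[
    [-0.02, 0.015, -0.3, 0, 0, 0, -1],
    [0, 0, -0.4, 0, 0, 0, -1],
    [0, 0, -0.4, 0, 0, 0, -1],
    [0, 0, -0.14, 0, 0, 0, -1],
    [0, 0, 0, 0, 0, 0, -1],
    [0, 0, 0, 0, 0, 0, -1],
  ],
)

```text
time_s: 6.55
tool_pos: [537.2, -202.7, 102.7]
eef_rot: [0.0, -0.096, 0.995, -0.0]
wrist_force: [-0.5, -0.0, -0.1]
finger_gap: 85.4
gripper_force: 0.0
```

Run:
```python
from h import *
mean_state(3)
w=cam('wrist');save(cv2.resize(w['image'],(800,600)),'p4')
```

```text
tcp [ 537.6  -202.93  103.46] std [0.06 0.03 0.14] yaw 11.05 z [ 0.0018 -0.0011 -1.    ] F [-0.14 -0.03 -0.14] gap 85.20121501428143 gf 0.0 t 6.7
```

View pics/p4.png

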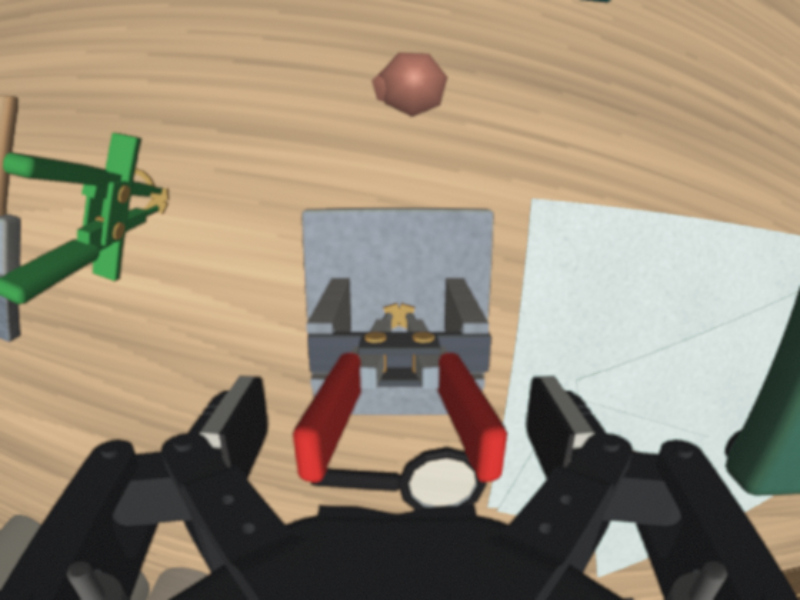

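Handle tops (310,460) and (491,455) sit centred between the pads (265 and 532). Closing.

Call:
send_rows(
  series=[
    [0, 0, 0, 0, 0, 0, 0],
    [0, 0, 0, 0, 0, 0, 0.2],
    [0, 0, 0, 0, 0, 0, 1],
    [0, 0, 0, 0, 0, 0, 1],
    [0, 0, 0, 0, 0, 0, 1],
    [0, 0, 0, 0, 0, 0, 1],
    [0, 0, 0, 0, 0, 0, 1],
    [0, 0, 0, 0, 0, 0, 1],
  ],
  newtons=60,
)

```text
time_s: 7.55
tool_pos: [537.9, -202.6, 104.2]
eef_rot: [0.001, -0.096, 0.995, -0.0]
wrist_force: [-1.5, 1.8, 6.9]
finger_gap: 35.3
gripper_force: 61.6
```

Run:
```python
from h import *
mean_state(3)
```

```text
tcp [ 537.82 -202.58  104.19] std [0.01 0.01 0.01] yaw 11.04 z [ 2.e-03 -3.e-04 -1.e+00] F [-0.93  2.24  6.58] gap 35.212934407080915 gf 61.568734645843506 t 7.7
```

Call:
send_rows(
  series=[
    [0, 0, 0.1, 0, 0, 0, 1],
    [0, 0, 0.2, 0, 0, 0, 1],
    [0, 0, 0.3, 0, 0, 0, 1],
    [0, 0, 0.4, 0, 0, 0, 1],
    [0, 0, 0.4, 0, 0, 0, 1],
    [0, 0, 0.4, 0, 0, 0, 1],
    [0, 0, 0.4, 0, 0, 0, 1],
    [0, 0, 0.2, 0, 0, 0, 1],
    [0, 0, 0, 0, 0, 0, 1],
    [0, 0, 0, 0, 0, 0, 1],
  ],
)

```text
time_s: 8.7
tool_pos: [536.5, -202.3, 221.8]
eef_rot: [-0.0, -0.096, 0.995, 0.0]
wrist_force: [-0.4, -0.1, -2.4]
finger_gap: 35.0
gripper_force: 60.7
```

Run:
```python
from h import *
p,M=mean_state(3)
w=cam('wrist');a=cam('scene');b=cam('top')
x=a['image'][170:290,200:320];y=w['image'][150:330,190:370]
save(np.hstack([cv2.resize(x,(400,400),interpolation=2),cv2.resize(y,(400,400),interpolation=2)]),'p5')
# projected expected ring centre into scene
```

```text
tcp [ 536.16 -202.1   220.84] std [0.04 0.04 0.17] yaw 11.05 z [-0.0023  0.0013 -1.    ] F [ 0.    0.17 -2.93] gap 35.08782738810969 gf 60.654577016830444 t 8.85
```

View pics/p5.png

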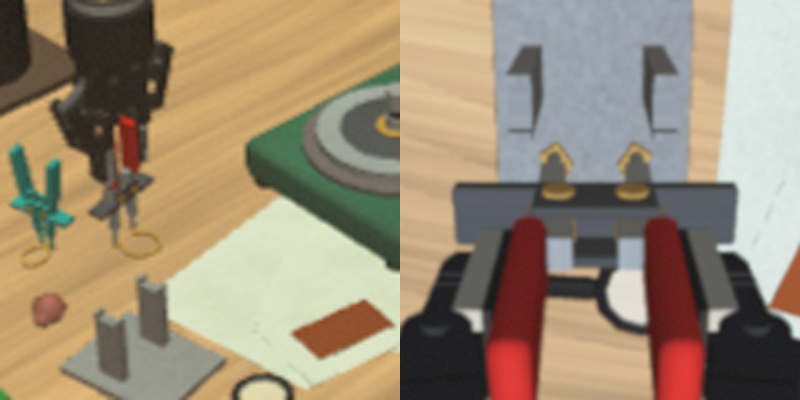

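Pliers are out, ring spread (left crop (137,243)). Carrying it over the spindle.

Call:
send_rows(
  series=[
    [-0.092, 0.4, 0, 0, 0, 0, 1],
    [-0.092, 0.76, 0, 0, 0, 0, 1],
    [-0.092, 0.76, 0, 0, 0, 0, 1],
    [-0.092, 0.76, 0, 0, 0, 0, 1],
    [-0.092, 0.76, 0, 0, 0, 0, 1],
    [-0.092, 0.76, 0, 0, 0, 0, 1],
    [-0.092, 0.76, 0, 0, 0, 0, 1],
    [-0.092, 0.76, 0, 0, 0, 0, 1],
    [-0.092, 0.76, 0, 0, 0, 0, 1],
    [-0.092, 0.76, 0, 0, 0, 0, 1],
    [0, 0.36, 0, 0, 0, 0, 1],
    [0, 0, 0, 0, 0, 0, 1],
  ],
)

```text
time_s: 10.2
tool_pos: [489.6, 180.2, 222.2]
eef_rot: [-0.0, -0.098, 0.995, 0.0]
wrist_force: [-0.5, 0.1, -1.9]
finger_gap: 35.1
gripper_force: 60.7
```

Call:
send_rows(
  series=[
    [0, 0, 0, 0, 0, 0, 1],
    [0, 0, 0, 0, 0, 0, 1],
    [0, 0, 0, 0, 0, 0, 1],
  ],
)

```text
time_s: 10.5
tool_pos: [490.9, 176.6, 222.3]
eef_rot: [-0.0, -0.096, 0.995, -0.0]
wrist_force: [1.0, -0.4, -1.9]
finger_gap: 35.6
gripper_force: 60.7
```

Run:
```python
from h import *
p,M=mean_state(4)
w=cam('wrist');a=cam('scene');b=cam('top')
K=a['mtx'];q=np.linalg.inv(a['T'])@np.array([509,182,130,1]);u,v=K[0,0]*q[0]/q[2]+K[0,2],K[1,1]*q[1]/q[2]+K[1,2];print(u,v)
u,v=int(u),int(v);print('scene crop',u-30,v-35)
x=a['image'][v-35:v+35,u-30:u+30]
q=np.linalg.inv(b['T'])@np.array([509,182,130,1]);u,v=b['mtx'][0,0]*q[0]/q[2]+b['mtx'][0,2],b['mtx'][1,1]*q[1]/q[2]+b['mtx'][1,2];u,v=int(u),int(v);print('top crop',u-17,v-35)
y=b['image'][v-35:v+35,u-17:u+17]
save(np.hstack([cv2.resize(x,(514,600),interpolation=2),cv2.resize(y,(286,600),interpolation=2)]),'p6')
```

```text
tcp [491.02 176.75 222.33] std [0.02 0.12 0.01] yaw 10.97 z [-0.e+00 -1.e-04 -1.e+00] F [ 0.1   0.15 -2.3 ] gap 35.12256190770885 gf 60.718241930007935 t 10.7
319.3392038418944 194.29315034836785
scene crop 289 159
top crop 183 170
```

View pics/p6.png

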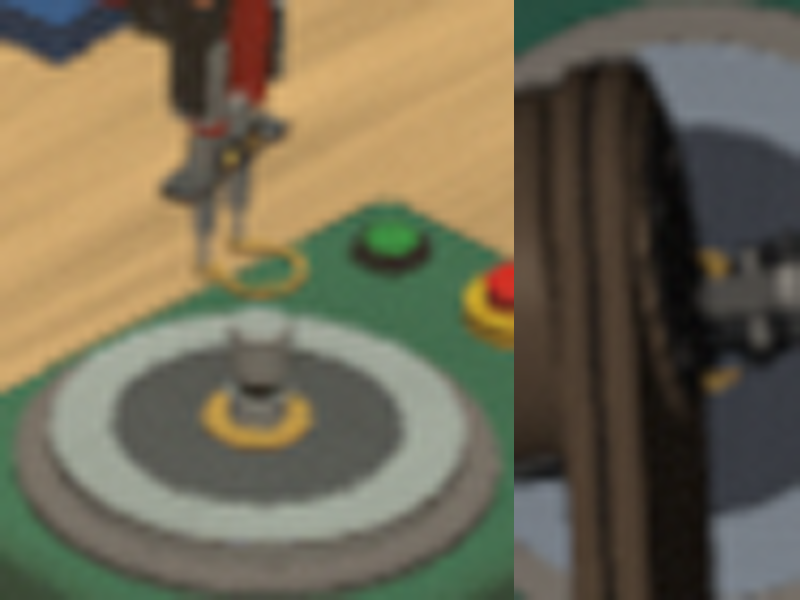

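Run:
```python
from h import *
a=load('scene');K,T=a['mtx'],a['T']
def at(u,v,z):
    d=T[:3,:3]@np.array([(u-K[0,2])/K[0,0],(v-K[1,2])/K[1,1],1]);return T[:3,3]+d*(z-T[2,3])/d[2]
def proj(P):
    q=(np.linalg.inv(T)@np.c_[P,np.ones(len(P))].T)[:3];return np.c_[K[0,0]*q[0]/q[2]+K[0,2],K[1,1]*q[1]/q[2]+K[1,2]]
o=lambda x,y:(289+x/8.567-.44,159+y/8.571-.44)
print('ring rough',at(*o(257,269),151).round(1),'spin top',at(*o(261,322),123.5).round(1))
I=a['image'].astype(float)
# photometric fits: template circle vs image
t=np.linspace(0,2*np.pi,120)
from scipy.ndimage import map_coordinates
sat=(I[...,0]+I[...,1])/2-I[...,2]   # yellowness
def sample(im,c,R):
    uv=proj(np.c_[c[0]+R*np.cos(t),c[1]+R*np.sin(t),np.full(120,c[2])]);return map_coordinates(im,[uv[:,1],uv[:,0]],order=1)
c0=at(*o(257,269),151)
# edge-like: brightness on ring minus inside/outside using yellowness
best=[]
for dx in np.arange(-6,6.1,.5):
  for dy in np.arange(-6,6.1,.5):
    c=c0+[dx,dy,0]; best.append(((sample(sat,c,16.5)-.5*sample(sat,c,11)-.5*sample(sat,c,22)).mean(),*c))
best.sort(reverse=True);print(np.round(best[:5],1))
# washer & disc: fit by edges for spindle axis ; disc outer radius 85 z75
g=I.mean(-1);s0=np.array([509,182,75.])
for R,z,n in((85,75,'disc'),(58,75,'dark')):
  b=[]
  for dx in np.arange(-5,5.1,.5):
    for dy in np.arange(-5,5.1,.5):
      c=s0+[dx,dy,z-75]; b.append(((sample(g,c,R-2.5)-sample(g,c,R+2.5)).mean(),*c))
  b.sort(key=lambda q:-abs(q[0]));print(n,np.round(b[:3],1))
x=a['image'][178:212,300:340];save(cv2.resize(x,(700,595),interpolation=cv2.INTER_CUBIC),'p7')
```

```text
ring rough [510.6 175.6 151. ] spin top [509.4 180.2 123.5]
[[ 20.4 510.6 177.1 151. ]
 [ 20.3 511.1 176.6 151. ]
 [ 20.3 511.1 177.1 151. ]
 [ 20.2 510.6 176.6 151. ]
 [ 20.1 510.6 177.6 151. ]]
disc [[ 33.4 509.5 180.   75. ]
 [ 33.3 509.  180.   75. ]
 [ 33.3 509.5 180.5  75. ]]
dark [[-34.4 509.  180.5  75. ]
 [-34.3 508.5 180.5  75. ]
 [-34.3 509.  180.   75. ]]
```

View pics/p7.png

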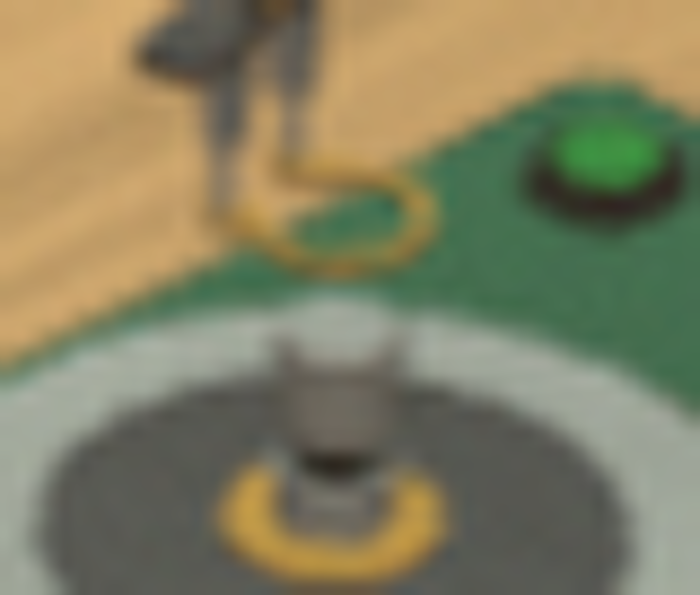

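Call:
send_rows(
  series=[
    [-0.022, 0.048, -0.16, 0, 0, 0, 1],
    [0, 0, -0.16, 0, 0, 0, 1],
    [0, 0, -0.04, 0, 0, 0, 1],
    [0, 0, 0, 0, 0, 0, 1],
    [0, 0, 0, 0, 0, 0, 1],
  ],
)

```text
time_s: 11.35
tool_pos: [489.8, 179.9, 204.2]
eef_rot: [-0.0, -0.096, 0.995, -0.0]
wrist_force: [0.5, -0.1, -2.4]
finger_gap: 35.2
gripper_force: 60.7
```

```bash
cat > fit.py <<'E'
from h import *
from scipy.ndimage import map_coordinates
t=np.linspace(0,2*np.pi,120)
def fit():
    p,M=mean_state(4); z=p[2]-71.2
    A=[cam('scene') for _ in range(4)];a=A[-1];K,T=a['mtx'],a['T'];I=np.mean([x['image'].astype(float) for x in A],0)
    def sample(im,c,R):
        P=np.c_[c[0]+R*np.cos(t),c[1]+R*np.sin(t),np.full(120,c[2]),np.ones(120)]
        q=(np.linalg.inv(T)@P.T)[:3];return map_coordinates(im,[K[1,1]*q[1]/q[2]+K[1,2],K[0,0]*q[0]/q[2]+K[0,2]],order=1)
    sat=(I[...,0]+I[...,1])/2-I[...,2]
    for dz in(-2,0,2):
        b=[]
        for x in np.arange(502,518,.5):
            for y in np.arange(172,192,.5):
                c=(x,y,z+dz);b.append(((sample(sat,c,16.5)-.5*sample(sat,c,11)-.5*sample(sat,c,22)).mean(),*c))
        b.sort(reverse=True);print('ring',np.round(np.mean(b[:5],0),1))
    return a,I
E
python3 - <<'E'
from fit import *
a,I=fit()
x=I[178:212,300:340].astype('uint8');save(cv2.resize(x,(700,595),interpolation=cv2.INTER_CUBIC),'p8')
E
```

```text
tcp [490.01 179.94 204.65] std [0.04 0.02 0.09] yaw 11.05 z [ 6.e-04  1.e-04 -1.e+00] F [ 0.45  0.27 -2.21] gap 35.18799329029522 gf 60.715370178222656 t 11.55
ring [ 18.6 507.1 182.  131.4]
ring [ 18.7 509.4 179.7 133.4]
ring [ 18.8 511.4 177.2 135.4]
```

View pics/p8.png

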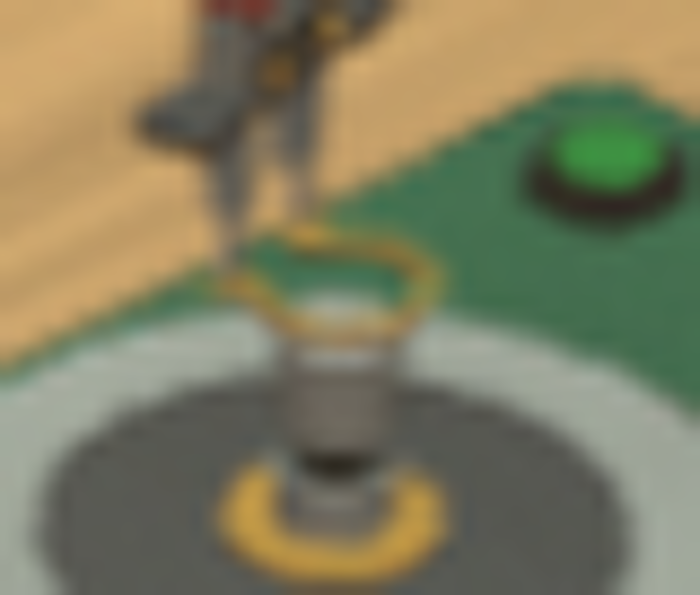

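Call:
send_rows(
  series=[
    [0, 0, -0.06, 0, 0, 0, 1],
    [0, 0, -0.06, 0, 0, 0, 1],
    [0, 0, -0.06, 0, 0, 0, 1],
    [0, 0, -0.04, 0, 0, 0, 1],
    [0, 0, 0, 0, 0, 0, 1],
    [0, 0, 0, 0, 0, 0, 1],
  ],
)

```text
time_s: 12.35
tool_pos: [489.8, 179.9, 193.2]
eef_rot: [-0.0, -0.096, 0.995, -0.0]
wrist_force: [-0.2, -0.6, -1.7]
finger_gap: 35.6
gripper_force: 60.7
```

Run:
```python
from fit import *
a,I=fit()
x=I[178:212,300:340].astype('uint8');save(cv2.resize(x,(700,595),interpolation=cv2.INTER_CUBIC),'p9')
```

```text
tcp [489.89 179.93 193.48] std [0.03 0.01 0.06] yaw 11.05 z [ 3.e-04  0.e+00 -1.e+00] F [ 0.1  -0.06 -2.41] gap 35.17469261015184 gf 60.71445822715759 t 12.55
ring [ 23.2 507.1 181.7 120.3]
ring [ 23.3 509.3 179.4 122.3]
ring [ 23.4 511.3 177.1 124.3]
```

Call:
send_rows(
  series=[
    [0, 0, -0.05, 0, 0, 0, 1],
    [0, 0, -0.06, 0, 0, 0, 1],
    [0, 0, -0.06, 0, 0, 0, 1],
    [0, 0, -0.06, 0, 0, 0, 1],
    [0, 0, -0.03, 0, 0, 0, 1],
    [0, 0, 0, 0, 0, 0, 1],
    [0, 0, 0, 0, 0, 0, 1],
  ],
)

```text
time_s: 13.45
tool_pos: [489.8, 179.9, 180.4]
eef_rot: [0.0, -0.096, 0.995, -0.0]
wrist_force: [-0.7, -0.3, -2.6]
finger_gap: 35.2
gripper_force: 60.7
```

Run:
```python
from fit import *
fit()
```

```text
tcp [489.9  179.94 180.5 ] std [0.02 0.01 0.03] yaw 11.05 z [ 3.e-04  1.e-04 -1.e+00] F [-0.23  0.28 -2.15] gap 35.58244745230492 gf 60.71467638015747 t 13.65
ring [ 18.1 507.6 181.6 107.3]
ring [ 18.2 509.8 179.1 109.3]
ring [ 18.3 511.9 176.9 111.3]
```

Call:
send_rows(
  series=[
    [0, 0.02, 0, 0, 0, 0, 1],
    [0, 0.02, 0, 0, 0, 0, 1],
    [0, 0, 0, 0, 0, 0, 1],
    [0, 0, 0, 0, 0, 0, 1],
  ],
)

```text
time_s: 14.25
tool_pos: [489.8, 181.9, 180.3]
eef_rot: [-0.0, -0.096, 0.995, -0.0]
wrist_force: [0.9, 0.9, -2.4]
finger_gap: 35.0
gripper_force: 60.7
```

Call:
send_rows(
  series=[
    [0, -0.04, 0, 0, 0, 0, 1],
    [0, -0.04, 0, 0, 0, 0, 1],
    [0, 0, 0, 0, 0, 0, 1],
    [0, 0, 0, 0, 0, 0, 1],
  ],
)

```text
time_s: 14.65
tool_pos: [489.7, 178.1, 180.3]
eef_rot: [0.0, -0.096, 0.995, 0.0]
wrist_force: [0.0, 1.6, -2.9]
finger_gap: 35.2
gripper_force: 60.6
```

Call:
send_rows(
  series=[
    [0, -0.02, 0, 0, 0, 0, 1],
    [0, 0, 0, 0, 0, 0, 1],
    [0, 0, 0, 0, 0, 0, 1],
  ],
)

```text
time_s: 14.95
tool_pos: [489.7, 177.7, 180.3]
eef_rot: [0.0, -0.096, 0.995, 0.001]
wrist_force: [-0.0, 5.9, -3.4]
finger_gap: 35.0
gripper_force: 60.4
```

Call:
send_rows(
  series=[
    [0, 0.05, 0, 0, 0, 0, 1],
    [0, 0.06, 0, 0, 0, 0, 1],
    [0, 0, 0, 0, 0, 0, 1],
    [0, 0, 0, 0, 0, 0, 1],
  ],
)

```text
time_s: 15.35
tool_pos: [489.9, 182.0, 180.4]
eef_rot: [-0.0, -0.096, 0.995, -0.001]
wrist_force: [-0.6, 0.3, -2.2]
finger_gap: 34.9
gripper_force: 60.7
```

Call:
send_rows(
  series=[
    [0.04, -0.028, 0, 0, 0, 0, 1],
    [0, 0, 0, 0, 0, 0, 1],
    [0, 0, 0, 0, 0, 0, 1],
  ],
)

```text
time_s: 15.65
tool_pos: [491.7, 180.8, 180.2]
eef_rot: [-0.0, -0.096, 0.995, -0.0]
wrist_force: [-0.9, -0.4, -2.4]
finger_gap: 35.1
gripper_force: 60.8
```

Call:
send_rows(
  series=[
    [-0.04, 0, 0, 0, 0, 0, 1],
    [-0.04, 0, 0, 0, 0, 0, 1],
    [0, 0, 0, 0, 0, 0, 1],
    [0, 0, 0, 0, 0, 0, 1],
  ],
)

```text
time_s: 16.05
tool_pos: [487.8, 181.0, 180.4]
eef_rot: [0.0, -0.096, 0.995, -0.0]
wrist_force: [0.0, -0.3, -2.8]
finger_gap: 35.1
gripper_force: 60.7
```

Call:
send_rows(
  series=[
    [0.04, 0, 0, 0, 0, 0, 1],
    [0, 0, -0.06, 0, 0, 0, 1],
    [0, 0, -0.06, 0, 0, 0, 1],
    [0, 0, -0.06, 0, 0, 0, 1],
    [0, 0, -0.06, 0, 0, 0, 1],
    [0, 0, 0, 0, 0, 0, 1],
    [0, 0, 0, 0, 0, 0, 1],
  ],
)

```text
time_s: 16.75
tool_pos: [489.7, 181.0, 168.1]
eef_rot: [-0.0, -0.096, 0.995, -0.0]
wrist_force: [-0.3, -0.4, -1.0]
finger_gap: 35.0
gripper_force: 60.7
```

Run:
```python
from fit import *
a,I=fit()
P=cloud(a);J=a['image'].astype(int)
m=(np.hypot(P[...,0]-509,P[...,1]-181)<24)&(P[...,2]>85)&(P[...,2]<110)&(J[...,0]-J[...,2]>50)
print('brass z',m.sum(),np.percentile(P[m][:,2],[10,50,90]) if m.sum() else '')
```

```text
tcp [489.88 181.05 168.47] std [0.04 0.02 0.08] yaw 11.05 z [ 3.e-04  0.e+00 -1.e+00] F [ 0.38 -0.16 -2.4 ] gap 34.93548540992721 gf 60.74737787246704 t 16.95
ring [ 16.7 507.6 182.8  95.3]
ring [ 16.8 509.8 180.6  97.3]
ring [ 16.8 511.6 178.3  99.3]
brass z 19 [91.663328   96.25917969 98.47214543]
```

```bash
python3 -c "
from rig import r
print(r.hand_in())"
```

```text
the job is handed in; nothing more can be done
None
```

The job is handed in: the stop button was pressed fully down and came back up, and the spread ring is held on the spindle, measured within about 1 mm of mid-groove height, with no measurable rubbing. I viewed 11 pictures, one over the limit of 10.

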